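# Spin the specimen carousel with its crank and stop the wide jar at the pointer

## Task

The vials on the hand-cranked specimen carousel need a gentle mixing: with the crank, bring the carousel to about 20 turns a minute and keep it between 17 and 23 turns a minute for at least 4 seconds without a break; it must never go faster than 29. Then bring it to rest with the one wide jar right at the tip of the steel pointer, let go of the crank and leave the carousel standing still there. Drive and brake the carousel by the crank alone, never touch the disc or its vials, and leave the other things on the bench where they are.

Things in the scene. Friction and masses are not known exactly. Their poses are not given: they have to be found in the camera images.
- carousel_centre (a point): Centre of the carousel disc's top face, 62 mm above the bench, on the common vertical axis of disc and crank. The disc is aluminium, 290 mm diameter, 6 mm thick, over a green cast base (220 x 170 x 32 mm, four black feet) fixed to the bench; its place differs each time. On the disc's flange, on the robot's side, rubs a small brass drag shoe in a fixed steel cage (top 90 mm above the bench).
- spindle (a joint): Carousel angle, rad, growing counter-clockwise seen from above, no stops (counts on over full turns; its zero is not at the pointer). The crank above it drives it only through a slipping fluid coupling, same sense: torque = about 0.015 N m s x (crank speed - carousel speed). So 20 turns a minute need about 26 to 41 at the crank, and a stopped or reversed crank brakes it.
- carousel: Disc with its clipped-in vials; origin on the axis, centre of the underside, z up, x towards the wide jar. Inertia about 0.0112 kg m2 (hidden: 0.7 to 1.4 times that). Friction of drag shoe and bearing about 0.019 N m (hidden: 0.008 to 0.031) + 0.0005 N m s x speed: from rest it needs a crank at 0.6 to 2.1 rad/s. Time constant about 0.7 s. Not to be touched.
- jar_edge (a point): Point on the disc's rim, 145 mm from the axis, 62 mm above the bench, straight outside the one wide jar (38 mm diameter, black cap, top 105 mm above the bench, its middle 85 mm from the axis). The seven other vials on the same circle are 20 mm wide with white caps, tops at 97 mm. This point must come to the pointer.
- pointer_tip (a point): Tip of the fixed steel pointer: a small upright arm just outside the disc with a 6 mm wide finger pointing inward at the axis; the tip is 155 mm from the axis, 72 mm above the bench, in a different direction each time (within 1.4 rad of the direction away from the robot). With the jar exactly at it, jar_edge and tip are 10 mm apart in plan.
- handle_grip (a point): The place to grip: on the axis of the upright black crank handle, 149 mm above the bench. The handle is a round knob, 30 mm diameter, 118 to 168 mm above the bench, 55 mm from the carousel's axis, on a flat steel crank arm (24 mm wide, top at 116 mm). It spins freely on its own pin, so the gripper can keep its heading while going round the 55 mm circle.
- crank (a joint): Slip angle: crank relative to the carousel, rad, growing counter-clockwise seen from above, no stops (counts on over full turns). Crank angle in space = this + joint spindle, up to a constant. The crank (inertia about 0.0004 kg m2) may be turned either way and has no spring; let go, it soon turns with the carousel.
- slide_tray: Bystander: open grey plastic tray 120 x 90 x 20 mm beside the carousel; origin under its centre.
- mountant: Bystander: small amber jar, 44 mm diameter, 65 mm high; origin under its centre.
- petri_dish: Bystander: closed glass dish, 90 mm diameter, 18 mm high; origin under its centre.
- forceps: Bystander: steel forceps 120 mm long, lying; origin under the middle.
- slide_box: Bystander: closed wooden slide box 90 x 70 x 35 mm; origin under its centre.
- ringing_brush: Bystander: brush 160 mm long, lying along its x axis.

How it is judged:
On the way, in this order (a step that is already met when the one before it is completed fails the run):
1. the carousel turns at 17 to 23 turns a minute (1.75 to 2.44 rad/s) for 4 s without a break (angular speed of carousel between 1.75 and 2.44 rad/s), for 4 s.
2. the carousel is at rest with the wide jar at the pointer (horizontal distance between jar_edge and pointer_tip below 0.021 m and velocity of joint spindle between -0.08 and 0.08 rad/s), for 0.3 s.
At the end, for the whole second after the job is handed in: The carousel is at rest (under 0.08 rad/s), released, with the rim point outside the wide jar within 21 mm of the pointer's tip in plan (10 mm is exactly opposite, so about 18 mm or 0.12 rad to either side) (all of step 2); the robot touches nothing.
It fails at once if the carousel raced above 29 turns a minute (3.1 rad/s) (angular speed of carousel above 3.1 rad/s).
It fails at once if the robot touched the disc or its vials (contact force between any of the fingers, the arm and carousel above 0.5 N).
It fails at once if a bystander was moved by more than 30 mm (distance of any of slide_tray, mountant, petri_dish, forceps, slide_box, ringing_brush from where it was at the start of the episode above 0.03 m).
It also fails if it takes over 54 s, if anything falls off the work surface, if the arm or the gripper's body presses on something with over 40 N, if the wrist force passes 120 N, or if a joint passes its speed limit or range.

## Robot

A 7-joint arm with a two-finger parallel gripper is mounted at the origin on the work surface. World frame = base frame: x ahead of the robot, y to its left, z up, the work surface at z = 0. Lengths are in m, angles in rad, forces in N, time in s.
With the tool pointing down it reaches from about 0.4 to 0.85 m from the base axis. Payload 10.4 kg.
Tool frame: the origin (TCP) lies between the finger pads; the fingertips stand 19 mm ahead of it and the grasp point (between the pads) is the TCP (manip.tips_ahead is the distance from the TCP to the fingertips, in m); z points along the fingers, y is the line along which they close (so a half turn about z gives the same grasp; the last joint's range is limited). The gripper opens to 85 mm and grips with 20 to 120 N. Pads are 22 mm wide; open, the fingers measure 114 mm over their backs; the gripper's body (76 mm by 85 mm) begins 54 mm behind the grasp point. The pads swing forward as they close: fully open they stand 13 mm farther back than shut.
Start: joints at [-1.33, 0.332, -0.065, 1.46, 0.022, 1.35, -0.088], TCP at [0.163, 0.603, 0.25] pointing down, gripper open.
Joint ranges: [-2.6, 2.6], [-0.5, 2.12], [-1.47, 1.34], [0.16, 2.42], [-1.27, 4.41], [0.06, 2.06], [-2.6, 2.6]. Speed limits (rad/s): [2.22, 2.22, 2.79, 2.79, 3.14, 3.14, 3.14].

## Interface

Orientations are given as a unit quaternion [x, y, z, w].
In Python, from workcell import manip, viewer gives the robot as it stands.
- The arm moves only by the tool arm_command, never from a script. Its argument "series" is text: rows parted by semicolons, each of 5 numbers parted by spaces: the closure, from 0 (fully open) to 1 (shut), then the shift along the tool's x, y, z normalised to -1 to 1, where 1 is 0.4 m, then the turn about the tool's z normalised to -1 to 1, where 1 is 180 degrees. In form: jaw tx ty tz spin; .... A call has exactly 10 rows; each row shifts and turns the commanded pose from where the row before left it, along the tool's axes as they then stand; what a row does not reach is not made up. A row lasts 1/8 s, in which the tool goes at most 62.5 mm and 10.7 degrees, less where a joint would pass 70% of its speed; a pose out of reach is approached as far as the arm can. A call with a number of a shift or a turn outside -1 to 1 is refused whole. A call with a gripper value outside its range is refused whole. The fingers move at their own pace and stop on an object; "newtons" is the grip in N (left out, the last holds). Time passes only in rows, so rows that do not move let the fingers close, or fill a call up. It gives the time, the measured TCP pose, the force, the opening and the grip force at its end, in the units of the state.
- manip.get_obs(): the state, without advancing time (a new reading comes with each control period).
- viewer.camera(name): name is "scene" or "side" or "wrist"; returns a dict with "pixels" (384x512x3 uint8, red, green, blue), "intrinsics" (3x3 intrinsics, pixels), "D" ([k1, k2, p1, p2, k3] as OpenCV has them; the pictures are not rectified), "extrinsics" (4x4, takes a point from world to camera coordinates). Camera axes: x right, y up, looking along -z (the intrinsics and any distortion apply to the point x, -y, -z); pixel columns grow to the right and rows downward; lengths in m; the calibration is good to about 2 mm. A picture is of the moment at which its call begins. There is no depth.
- manip.hand_in(): hands the job in; it is judged then, once.
The state is a dict: "clock": time; "joint_pos": joint angles; "joint_velocities": joint speeds; "tau": joint torques, N m; "position": TCP position; "ee_rot": TCP orientation; "ft_force": force on the tool from outside, world axes, zero at the start; "torque": the same for the moment, N m; "grip_width": opening from 0.0 (shut) to 1.0 (fully open); "grasp_force": force on a finger pad.
Only numpy, scipy, OpenCV 4.12 (cv2) and the standard library are available. Lean on these libraries where they do the work, as an engineer would, in place of code of your own. Each camera call takes 0.05 s, during which the arm holds its last target. There are 200 camera calls.

## Working session

There is one attempt and no reset: what is moved stays moved. The work goes in short steps, Python scripts to look and compute and a tool call to move; the robot and the scene stay as the last step left them, time stands still between calls to the robot, and variables do not carry over. Pictures are saved under pics/ and viewed, at most 10 in all, crops included, and the job is handed in when it is done.

Besides the shell and the picture viewer there is one more tool, called after "Emit:" by a JSON object that holds its "method" and its "body". arm_command: Moves the arm, as the interface text tells. Scaled input: -1 to 1 covers 0.4 m each way for a shift and 180 degrees each way for a turn. Its arguments: {"type":"object","properties":{"series":{"type":"string"},"newtons":{"type":"number"}},"required":["series"]}

```bash
mkdir -p pics
python3 - <<'E'
from workcell import manip, viewer
import cv2,numpy as np
o=manip.get_obs();print({k:np.round(v,3) for k,v in o.items()})
import pickle
d={}
for n in("scene","side","wrist"):
    c=viewer.camera(n);d[n]=c
    print(n,c["intrinsics"],c["D"],np.round(c["extrinsics"],3))
pickle.dump(d,open("a.pkl","wb"))
cv2.imwrite("pics/a_scene.png",cv2.resize(d["scene"]["pixels"][...,::-1],(800,600),interpolation=cv2.INTER_CUBIC))
cv2.imwrite("pics/a_side.png",cv2.resize(d["side"]["pixels"][...,::-1],(800,600),interpolation=cv2.INTER_CUBIC))
E
```

```text
{'clock': np.float64(0.0), 'joint_pos': array([-1.33 ,  0.333, -0.065,  1.461,  0.022,  1.35 , -0.089]), 'joint_velocities': array([ 0.   ,  0.   , -0.002,  0.001, -0.   ,  0.   , -0.001]), 'tau': array([-0.0000e+00, -6.2544e+01,  4.9000e-02, -3.9161e+01,  1.6000e-02,
        1.0000e-02,  0.0000e+00]), 'position': array([0.163, 0.603, 0.25 ]), 'ee_rot': array([ 0.132,  0.991, -0.001, -0.   ]), 'ft_force': array([0.201, 0.286, 0.322]), 'torque': array([ 0.002, -0.011,  0.017]), 'grasp_force': np.float64(0.0), 'grip_width': np.float64(0.997)}
scene [[346.48236648   0.         259.52327466]
 [  0.         346.48236648 188.8947446 ]
 [  0.           0.           1.        ]] [-0.03873969  0.          0.          0.          0.        ] [[-0.109  0.994 -0.016  0.008]
 [-0.572 -0.049  0.819  0.244]
 [ 0.813  0.099  0.574 -1.31 ]
 [ 0.     0.     0.     1.   ]]
side [[426.00485829   0.         258.70706647]
 [  0.         426.00485829 192.37934331]
 [  0.           0.           1.        ]] [-0.15902283  0.          0.          0.          0.        ] [[ 0.757 -0.653  0.008 -0.377]
 [ 0.495  0.582  0.645 -0.399]
 [-0.426 -0.485  0.764 -0.8  ]
 [ 0.     0.     0.     1.   ]]
wrist [[283.48428853   0.         260.20419852]
 [  0.         283.48428853 188.86180985]
 [  0.           0.           1.        ]] [-0.04334949  0.          0.          0.          0.        ] [[ 0.261  0.965 -0.001 -0.625]
 [-0.927  0.25  -0.28   0.036]
 [-0.27   0.074  0.96  -0.379]
 [ 0.     0.     0.     1.   ]]
```

View pics/a_scene.png

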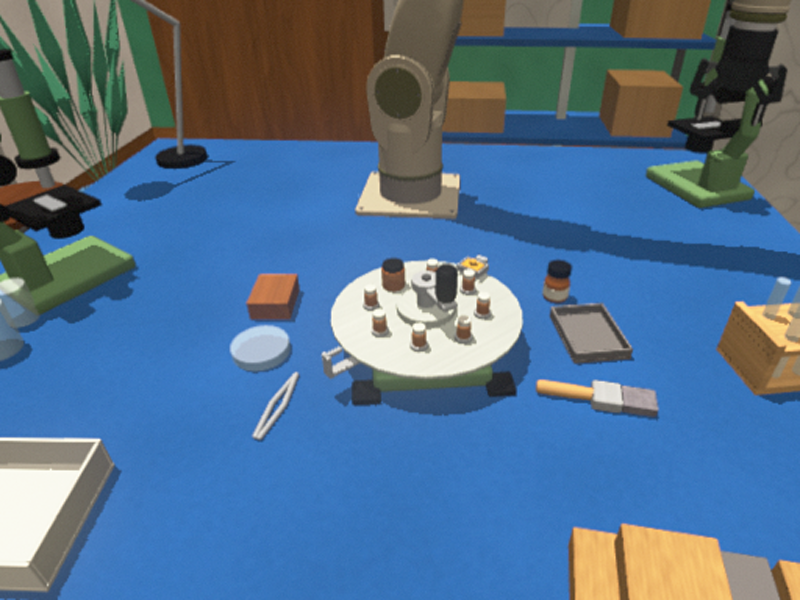

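View pics/a_side.png

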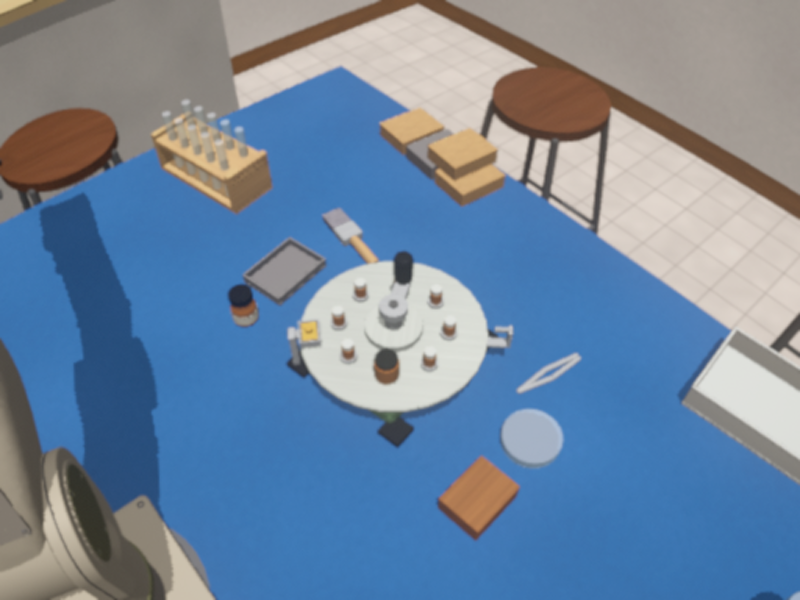

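The scene view shows the carousel (centre near (427,310)), with the jar at (393,275), the handle at (446,285) and the pointer at (335,360). The side view shows the handle at (403,268), the jar at (386,367) and the pointer at (500,338). I'll enlarge both.

Run:
```python
import pickle,cv2
d=pickle.load(open("a.pkl","rb"))
for n,(x,y) in dict(scene=(200,155),side=(180,155)).items():
    cv2.imwrite(f"pics/b_{n}.png",cv2.resize(d[n]["pixels"][y:y+110,x:x+150,::-1],(750,550),interpolation=cv2.INTER_CUBIC))
```

```text
(no output)
```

View pics/b_scene.png

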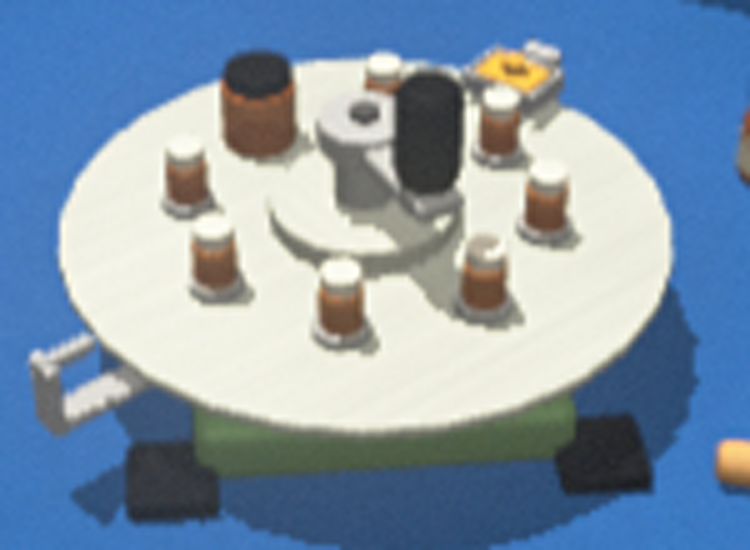

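View pics/b_side.png

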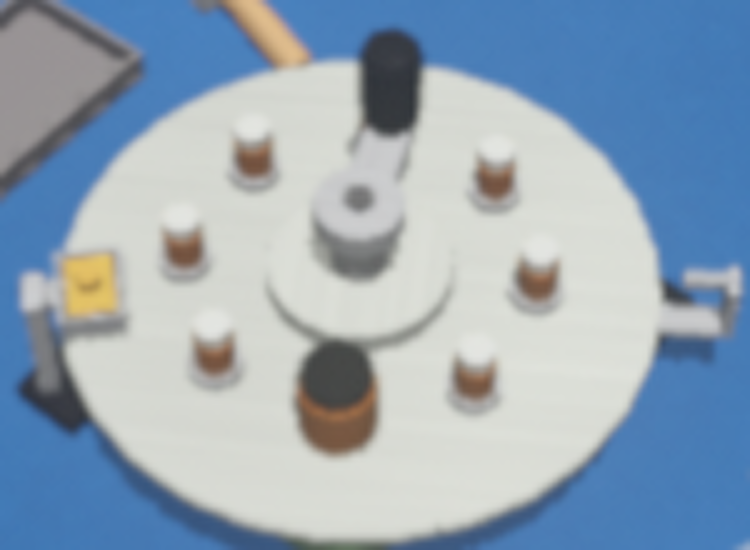

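The crops show these crop pixels. Scene: handle top (430,85), jar cap (258,72), pointer tip (94,343), hub hole (365,113). Side: handle top (391,48), jar cap (337,370), tip (687,279), hub hole (358,198). Next step is triangulating.

```bash
cat > h.py <<'E'
import numpy as np,cv2
from scipy.optimize import least_squares
F=np.diag([1,-1,-1.])
def proj(c,P):
    E=F@np.array(c["extrinsics"])[:3]
    return cv2.projectPoints(np.atleast_2d(P).astype(float),cv2.Rodrigues(E[:,:3])[0],E[:,3],np.array(c["intrinsics"]),np.array(c["D"]))[0][:,0]
def tri(obs,z=None):
    f=lambda p:np.concatenate([(proj(c,p if z is None else [*p[:2],z])[0]-u) for c,u in obs])
    r=least_squares(f,[.6,0,.1]);return r.x,np.abs(r.fun).max()
E
cat > m.py <<'E'
from h import *
import pickle
d=pickle.load(open("a.pkl","rb"));S,D=d["scene"],d["side"]
off=dict(s=np.array([200,155]),d=np.array([180,155]))
U=lambda k,p:(np.array(p)+.5)/5-.5+off[k]
for n,a,b in [("handletop",(430,85),(391,48)),("handlebot",(427,180),(390,118)),("jarcap",(258,72),(337,370)),("tip",(94,343),(687,279)),("hub",(365,113),(358,198))]:
    p,r=tri([(S,U("s",a)),(D,U("d",b))]);print(n,p.round(4),round(r,2))
rs=[(60,240),(672,245),(380,433),(150,370),(100,325),(130,140),(600,370),(215,85)]
rd=[(660,270),(370,58),(130,145),(230,82),(570,125),(635,195),(620,395),(540,480),(200,492),(130,432),(450,527)]
t=np.linspace(0,2*np.pi,720)
def f(q):
    C=np.c_[q[0]+.145*np.cos(t),q[1]+.145*np.sin(t),0*t+q[2]];o=[]
    for c,k,R in((S,"s",rs),(D,"d",rd)):
        u=proj(c,C).astype(np.float32)
        o+=[cv2.pointPolygonTest(u,tuple(map(float,U(k,p))),True) for p in R]
    return np.array(o)
r=least_squares(f,[.6,0,.06],diff_step=1e-3);print("centre",r.x.round(4),r.fun.round(1))
E
python3 m.py
```

```text
handletop [0.5905 0.1131 0.1649] 0.32
handlebot [0.5906 0.1133 0.1164] 0.24
jarcap [0.4839 0.0249 0.1011] 0.26
tip [ 0.6581 -0.0247  0.0703] 0.69
hub [0.545  0.0827 0.1198] 0.22
centre [0.5472 0.0848 0.0605] [-0.1  1.1  0.2  1.3  1.6  1.9  0.4 -0.1 -0.5  0.8  1.   0.9  0.4 -0.3
  1.5  0.3  0.7  2.3 -1.6]
```

Emit:
{"method": "arm_command", "body": {"series": "0 -0.123 -0.082 0 0;0 -0.123 -0.082 0 0;0 -0.123 -0.082 0 0;0 -0.123 -0.082 0 0;0 -0.123 -0.082 0 0;0 -0.123 -0.082 0 0;0 -0.123 -0.082 0 0;0 -0.123 -0.082 0 0;0 -0.123 -0.082 0 0;0 -0.123 -0.082 0 0", "newtons": 30}}

```text
clock: 1.4
position: [0.5533, 0.1569, 0.2503]
ee_rot: [0.131, 0.991, 0.0, 0.0]
ft_force: [0.7, 1.1, -1.0]
grip_width: 0.997
grasp_force: 0.0
```

Emit:
{"method": "arm_command", "body": {"series": "0 -0.119 -0.081 0 0;0 0 0 0.03 0;0 0 0 0.11 0;0 0 0 0.1 0;0 0 0 0.013 0;0 0 0 0 0;1 0 0 0 0;1 0 0 0 0;1 0 0 0 0;1 0 0 0 0", "newtons": 30}}

```text
clock: 2.65
position: [0.5902, 0.1147, 0.1498]
ee_rot: [0.132, 0.991, 0.0, 0.0]
ft_force: [-1.2, -1.4, 5.7]
grip_width: 0.342
grasp_force: 30.2
```

```bash
cat > t.py <<'E'
from h import *
import json,sys
C=np.array([.545,.083]); TIP=np.deg2rad(-43.5)
al=np.linspace(0,2*np.pi,720,endpoint=False)
def jar(c):
    im=c["pixels"].astype(int); g=im.max(2); br=(im[...,0]-im[...,2]>35)
    E=np.array(c["extrinsics"]);cam=-E[:3,:3].T@E[:3,3]
    v=cam[:2]-C;v/=np.linalg.norm(v);l=np.array([-v[1],v[0]])
    def samp(m,r,a,offs):
        c0=np.c_[C[0]+r*np.cos(a),C[1]+r*np.sin(a)]
        P=np.concatenate([np.c_[c0+o[0]*v+o[1]*l,np.full(len(a),o[2])] for o in offs])
        u=np.rint(proj(c,P)).astype(int);return m[u[:,1],u[:,0]].reshape(len(offs),-1).mean(0)
    cap=[(a,b,.105) for a in(-.01,0,.01) for b in(-.01,0,.01)]
    jb=[(np.sqrt(.019**2-b*b),b,z) for b in(-.015,-.008,0,.008,.015) for z in(.075,.085)]
    vb=[(.01*.9,b,z) for b in(-.004,.004) for z in(.075,.082)]
    s=samp((g<80)*1.,.085,al,cap)+samp(br*1.,.085,al,jb)
    w=samp(br*1.,.085,al,vb)
    return s+sum(np.roll(w,-90*k) for k in range(1,8))/7
def angle(cs):
    s=sum(jar(c) for c in cs)/len(cs);i=s.argmax()
    w=np.array([s[(i+k)%720] for k in range(-6,7)]);w=np.clip(w-.8*w.max(),0,None)
    return (al[i]+np.deg2rad(.5)*(w@np.arange(-6,7))/w.sum()+np.pi)%(2*np.pi)-np.pi, s[i]
def rows(steps,st="st.json",R=.0553):
    s=json.load(open(st));q=np.array(s["q"]);p=np.array(s["p"]);ph=s["ph"]
    a=2*np.arctan2(q[0],q[1]);ex=np.array([q[0]**2-q[1]**2,2*q[0]*q[1]]);ey=np.array([2*q[0]*q[1],q[1]**2-q[0]**2])
    o=[]
    for d in steps:
        ph+=np.deg2rad(d);t=C+R*np.array([np.cos(ph),np.sin(ph)])-p
        x,y=round(t@ex/.4,3),round(t@ey/.4,3);p=p+.4*(x*ex+y*ey);o.append(f"1 {x:g} {y:g} 0 0")
    json.dump(dict(q=list(q),p=list(p),ph=ph),open(st,"w"));print(";".join(o),"| end",p.round(4),round(ph,3))
E
python3 - <<'E'
from t import *
from workcell import manip,viewer
a,b=viewer.camera("scene"),viewer.camera("side")
cv2.imwrite("pics/c.png",np.hstack([x["pixels"][110:280,120:400,::-1] for x in(a,b)]))
for cs in([a],[b],[a,b]):print(angle(cs))
o=manip.get_obs();print(o["clock"],o["position"],o["ft_force"])
p=[.5906,.1143]
json.dump(dict(q=[float(x) for x in o["ee_rot"]],p=p,ph=float(np.arctan2(p[1]-C[1],p[0]-C[0]))),open("st.json","w"))
rows([8,16]+[24.35]*8)
E
```

```text
(np.float64(-2.380007361025066), np.float64(2.5634920634920633))
(np.float64(-2.3649183277473727), np.float64(2.599206349206349))
(np.float64(-2.3677428701260173), np.float64(2.581349206349206))
2.75 [0.59025015 0.11460136 0.14979618] [-1.45247042 -1.01985525  6.19345038]
1 0.016 0.011 0 0;1 0.035 0.016 0 0;1 0.058 0.005 0 0;1 0.054 -0.02 0 0;1 0.042 -0.041 0 0;1 0.021 -0.055 0 0;1 -0.003 -0.058 0 0;1 -0.027 -0.052 0 0;1 -0.046 -0.036 0 0;1 -0.057 -0.013 0 0 | end [0.5293 0.0302] 4.42
```

View pics/c.png

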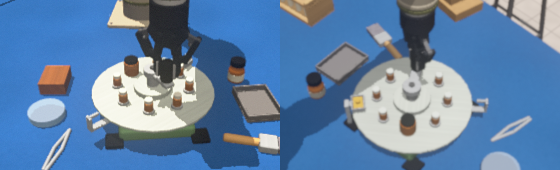

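The picture shows the gripper holding the handle at about (168,70), clear of the vials. Both cameras find the jar.

Emit:
{"method": "arm_command", "body": {"series": "1 0.016 0.011 0 0;1 0.035 0.016 0 0;1 0.058 0.005 0 0;1 0.054 -0.02 0 0;1 0.042 -0.041 0 0;1 0.021 -0.055 0 0;1 -0.003 -0.058 0 0;1 -0.027 -0.052 0 0;1 -0.046 -0.036 0 0;1 -0.057 -0.013 0 0"}}

```text
clock: 4.0
position: [0.5288, 0.0288, 0.1498]
ee_rot: [0.132, 0.991, -0.0, 0.0]
ft_force: [0.0, 1.9, 5.2]
grip_width: 0.338
grasp_force: 32.6
```

```bash
cat > look.py <<'E'
from t import *
from workcell import manip,viewer
o=manip.get_obs();v=o["position"][:2]-C
print("t",o["clock"],"tcp ang",np.arctan2(v[1],v[0]).round(3),"r",np.hypot(*v).round(4),"F",o["ft_force"].round(1),o["grasp_force"])
for n in sys.argv[1].split(","):
    t=manip.get_obs()["clock"];c=viewer.camera(n);a,s=angle([c]);print(n,round(float(t),3),"jar",round(a,3),"score",round(s,2))
rows(eval(sys.argv[2]))
E
python3 look.py scene,side "[24.35]*10"
```

```text
t 4.0 tcp ang -1.862 r 0.0566 F [0.  1.9 5.2] 32.6348799909465
scene 4.0 jar -0.831 score 2.57
side 4.05 jar -0.746 score 2.56
1 -0.057 0.01 0 0;1 -0.048 0.034 0 0;1 -0.029 0.05 0 0;1 -0.007 0.058 0 0;1 0.018 0.055 0 0;1 0.039 0.043 0 0;1 0.054 0.023 0 0;1 0.058 -0.001 0 0;1 0.053 -0.025 0 0;1 0.038 -0.044 0 0 | end [0.5046 0.121 ] 8.67
```

Emit:
{"method": "arm_command", "body": {"series": "1 -0.057 0.01 0 0;1 -0.048 0.034 0 0;1 -0.029 0.05 0 0;1 -0.007 0.058 0 0;1 0.018 0.055 0 0;1 0.039 0.043 0 0;1 0.054 0.023 0 0;1 0.058 -0.001 0 0;1 0.053 -0.025 0 0;1 0.038 -0.044 0 0"}}

```text
clock: 5.35
position: [0.5054, 0.1185, 0.1498]
ee_rot: [0.132, 0.991, -0.001, 0.003]
ft_force: [19.1, -18.0, -2.1]
grip_width: 0.338
grasp_force: 32.1
```

```bash
cp st.json st2.json; python3 look.py scene,side "[24.35]*10"; cp st2.json st.json
cat > fit.py <<'E'
import numpy as np
from scipy.optimize import least_squares
def sim(segs,th0,I,f,b=.0005,c=.015,w=0.,dt=.0025):
    """segs: list of (duration, crank speed); returns t,theta,w"""
    T=[0];TH=[th0];W=[w]
    for d,wc in segs:
        for _ in range(round(d/dt)):
            tau=c*(wc-w)-b*w
            if abs(w)<1e-9 and abs(tau)<f: a=0
            else:
                sg=np.sign(w) if abs(w)>1e-9 else np.sign(tau)
                a=(tau-f*sg)/I
                wn=w+a*dt
                if w*wn<0: wn=0;a=-w/dt
            w=w+a*dt;TH.append(TH[-1]+w*dt);T.append(T[-1]+dt);W.append(w)
    return np.array(T),np.array(TH),np.array(W)
R=lambda steps:[(.125,np.deg2rad(s)/.125) for s in steps]
E
```

```text
t 5.35 tcp ang 2.411 r 0.0531 F [ 19.1 -18.   -2.1] 32.0867736346554
scene 5.35 jar 2.068 score 2.72
side 5.4 jar 2.26 score 2.47
1 0.016 -0.056 0 0;1 -0.009 -0.058 0 0;1 -0.032 -0.049 0 0;1 -0.048 -0.032 0 0;1 -0.058 -0.008 0 0;1 -0.056 0.016 0 0;1 -0.045 0.037 0 0;1 -0.025 0.053 0 0;1 -0.001 0.058 0 0;1 0.023 0.054 0 0 | end [0.5969 0.1022] 12.92
```

Run:
```python
from fit import *
P=np.array([[.5902,.1146],[.5288,.0288],[.5054,.1185]])
r=least_squares(lambda c:np.hypot(*(P-c).T)-.055,[.545,.083]);print(r.x,r.fun)
S=R([8,16]+[24.35]*8)+[(.1,0)]+R([24.35]*10)+[(.1,0)]
tt=[1.25,1.30,2.60,2.65];ob=[-.831,-.746,2.068,2.26]
def f(q):
    T,TH,W=sim(S,-2.37,q[0]*.01,q[1]*.01);return np.interp(tt,T,TH)-ob
for f0 in(1,2,3):
    r=least_squares(f,[1.1,f0],diff_step=.01);print(r.x,r.fun.round(3))
T,TH,W=sim(S,-2.37,*(r.x*.01));print(np.interp([1.25,1.35,1.6,2.6,2.7],T,W))
I,F=r.x*.01
for d in (18,19,20,21,22,23):
    T,TH,W2=sim(R([d]*30),0,I,F,w=W[-1]);print(d,W2[[100,200,300,500,1000]].round(2))
```

```text
[0.54611633 0.08129026] [0.00025313 0.0002728  0.00015782]
[0.89771582 1.14189733] [-0.01   0.007  0.039 -0.037]
[0.89771582 1.14189733] [-0.01   0.007  0.039 -0.037]
[0.89771577 1.14189737] [-0.01   0.007  0.039 -0.037]
[2.15966203 1.69945456 1.99937691 2.45531194 1.94812832]
18 [1.86 1.8  1.76 1.72 1.7 ]
19 [1.91 1.88 1.86 1.84 1.83]
20 [1.95 1.96 1.96 1.96 1.97]
21 [2.   2.04 2.06 2.08 2.1 ]
22 [2.05 2.11 2.16 2.2  2.23]
23 [2.1  2.19 2.26 2.32 2.37]
```

```bash
sed -i 's/C=np.array.*;/C=np.array([.5461,.0813]);/; s/R=.0553/R=.0552/' t.py; python3 -c "
from t import *
rows([21]*10);rows([21]*10)"
```

```text
1 0.011 -0.052 0 0;1 -0.003 -0.05 0 0;1 -0.021 -0.046 0 0;1 -0.036 -0.035 0 0;1 -0.046 -0.02 0 0;1 -0.05 -0.002 0 0;1 -0.048 0.016 0 0;1 -0.039 0.031 0 0;1 -0.025 0.044 0 0;1 -0.007 0.05 0 0 | end [0.5998 0.0687] 12.335
1 0.011 0.049 0 0;1 0.027 0.042 0 0;1 0.041 0.029 0 0;1 0.049 0.013 0 0;1 0.05 -0.006 0 0;1 0.045 -0.023 0 0;1 0.033 -0.037 0 0;1 0.018 -0.047 0 0;1 -0.001 -0.051 0 0;1 -0.018 -0.047 0 0 | end [0.4932 0.0652] 16.001
```

Emit:
{"method": "arm_command", "body": {"series": "1 0.011 -0.052 0 0;1 -0.003 -0.05 0 0;1 -0.021 -0.046 0 0;1 -0.036 -0.035 0 0;1 -0.046 -0.02 0 0;1 -0.05 -0.002 0 0;1 -0.048 0.016 0 0;1 -0.039 0.031 0 0;1 -0.025 0.044 0 0;1 -0.007 0.05 0 0"}}

```text
clock: 6.7
position: [0.6004, 0.069, 0.1498]
ee_rot: [0.132, 0.991, 0.0, 0.001]
ft_force: [-2.5, 0.3, 8.8]
grip_width: 0.339
grasp_force: 33.0
```

Emit:
{"method": "arm_command", "body": {"series": "1 0.011 0.049 0 0;1 0.027 0.042 0 0;1 0.041 0.029 0 0;1 0.049 0.013 0 0;1 0.05 -0.006 0 0;1 0.045 -0.023 0 0;1 0.033 -0.037 0 0;1 0.018 -0.047 0 0;1 -0.001 -0.051 0 0;1 -0.018 -0.047 0 0"}}

```text
clock: 7.95
position: [0.4933, 0.0657, 0.1499]
ee_rot: [0.131, 0.991, 0.001, 0.001]
ft_force: [13.2, 4.4, -3.3]
grip_width: 0.338
grasp_force: 31.9
```

```bash
python3 look.py scene "[0]"
```

```text
t 7.95 tcp ang -2.854 r 0.055 F [13.2  4.4 -3.3] 31.94282944779843
scene 7.95 jar 1.145 score 2.89
1 0 0 0 0 | end [0.4932 0.0652] 16.001
```

```bash
sed -i 's/\[.5461,.0813\]/[.5467,.0814]/' t.py
cat > f2.py <<'E'
from fit import *
S=R([8,16]+[24.35]*8)+[(.1,0)]+R([24.35]*10)+[(.1,0)]+R([21]*20)+[(.05,0)]
tt=[1.25,1.30,2.60,2.65,5.2];ob=[-.831,-.746,2.068,2.26,1.145+2*np.pi]
def f(q):
    T,TH,W=sim(S,-2.37,q[0]*.01,q[1]*.01);return np.interp(tt,T,TH)-ob
r=least_squares(f,[.9,1.1],diff_step=.01)
I,F=r.x*.01
T,TH,W=sim(S,-2.37,I,F);w0=W[-1]
if __name__=="__main__":
    print(r.x,r.fun.round(3));print(np.interp([5.15,5.2,5.25],T,W))
    for d in (20,21,22):
        _,_,W2=sim(R([d]*40),0,I,F,w=w0);print(d,W2[[100,200,500,1000,2000]].round(2))
    from t import *
    for k in range(4): rows([21]*10)
E
python3 f2.py
```

```text
[0.87374938 1.17262584] [-0.002  0.014  0.033 -0.044  0.003]
[2.0789802  2.07915496 1.83795478]
20 [1.88 1.9  1.93 1.94 1.95]
21 [1.93 1.98 2.05 2.08 2.08]
22 [1.97 2.06 2.18 2.21 2.22]
1 -0.035 -0.036 0 0;1 -0.045 -0.023 0 0;1 -0.05 -0.005 0 0;1 -0.049 0.014 0 0;1 -0.04 0.03 0 0;1 -0.027 0.042 0 0;1 -0.01 0.049 0 0;1 0.008 0.05 0 0;1 0.025 0.043 0 0;1 0.039 0.032 0 0 | end [0.5847 0.1217] 19.666
1 0.048 0.015 0 0;1 0.051 -0.003 0 0;1 0.045 -0.021 0 0;1 0.036 -0.036 0 0;1 0.02 -0.046 0 0;1 0.002 -0.05 0 0;1 -0.016 -0.048 0 0;1 -0.032 -0.039 0 0;1 -0.043 -0.024 0 0;1 -0.05 -0.008 0 0 | end [0.534  0.0277] 23.331
1 -0.049 0.011 0 0;1 -0.042 0.028 0 0;1 -0.029 0.04 0 0;1 -0.013 0.049 0 0;1 0.005 0.05 0 0;1 0.024 0.045 0 0;1 0.037 0.033 0 0;1 0.047 0.018 0 0;1 0.051 -0.001 0 0;1 0.046 -0.018 0 0 | end [0.5309 0.1342] 26.996
1 0.038 -0.034 0 0;1 0.022 -0.045 0 0;1 0.005 -0.05 0 0;1 -0.013 -0.048 0 0;1 -0.03 -0.041 0 0;1 -0.043 -0.027 0 0;1 -0.049 -0.01 0 0;1 -0.049 0.008 0 0;1 -0.044 0.026 0 0;1 -0.031 0.039 0 0 | end [0.5868 0.0436] 30.661
```

Emit:
{"method": "arm_command", "body": {"series": "1 -0.035 -0.036 0 0;1 -0.045 -0.023 0 0;1 -0.05 -0.005 0 0;1 -0.049 0.014 0 0;1 -0.04 0.03 0 0;1 -0.027 0.042 0 0;1 -0.01 0.049 0 0;1 0.008 0.05 0 0;1 0.025 0.043 0 0;1 0.039 0.032 0 0"}}

```text
clock: 9.25
position: [0.5835, 0.1222, 0.1496]
ee_rot: [0.132, 0.991, -0.0, -0.001]
ft_force: [-8.6, -9.9, 16.0]
grip_width: 0.336
grasp_force: 33.8
```

Emit:
{"method": "arm_command", "body": {"series": "1 0.048 0.015 0 0;1 0.051 -0.003 0 0;1 0.045 -0.021 0 0;1 0.036 -0.036 0 0;1 0.02 -0.046 0 0;1 0.002 -0.05 0 0;1 -0.016 -0.048 0 0;1 -0.032 -0.039 0 0;1 -0.043 -0.024 0 0;1 -0.05 -0.008 0 0"}}

```text
clock: 10.5
position: [0.5337, 0.0273, 0.1498]
ee_rot: [0.132, 0.991, 0.0, 0.0]
ft_force: [1.7, 5.1, 5.9]
grip_width: 0.34
grasp_force: 33.0
```

Emit:
{"method": "arm_command", "body": {"series": "1 -0.049 0.011 0 0;1 -0.042 0.028 0 0;1 -0.029 0.04 0 0;1 -0.013 0.049 0 0;1 0.005 0.05 0 0;1 0.024 0.045 0 0;1 0.037 0.033 0 0;1 0.047 0.018 0 0;1 0.051 -0.001 0 0;1 0.046 -0.018 0 0"}}

```text
clock: 11.75
position: [0.53, 0.1338, 0.1497]
ee_rot: [0.132, 0.991, -0.0, 0.0]
ft_force: [3.6, -11.1, 9.2]
grip_width: 0.343
grasp_force: 33.3
```

Emit:
{"method": "arm_command", "body": {"series": "1 0.038 -0.034 0 0;1 0.022 -0.045 0 0;1 0.005 -0.05 0 0;1 -0.013 -0.048 0 0;1 -0.03 -0.041 0 0;1 -0.043 -0.027 0 0;1 -0.049 -0.01 0 0;1 -0.049 0.008 0 0;1 -0.044 0.026 0 0;1 -0.031 0.039 0 0"}}

```text
clock: 13.0
position: [0.5872, 0.0435, 0.1497]
ee_rot: [0.132, 0.991, 0.0, 0.0]
ft_force: [-3.3, 2.6, 11.1]
grip_width: 0.341
grasp_force: 33.3
```

```bash
python3 look.py scene,side "[0]"; python3 -c "
from f2 import *
T,TH,W=sim(R([21]*40),TH[-1],I,F,w=w0);print(TH[-1]%(2*np.pi),W[-1])"
```

```text
t 13.0 tcp ang -0.753 r 0.0554 F [-3.3  2.6 11.1] 33.27252017101273
scene 13.0 jar -0.954 score 2.68
side 13.05 jar -0.935 score 2.41
1 -0 -0 0 0 | end [0.5868 0.0436] 30.661
5.231425531163094 2.0810012568854135
```

Emit:
{"method": "arm_command", "body": {"series": "1 0 0 0 0;1 0 0 0 0;1 0 0 0 0;1 0 0 0 0;1 0 0 0 0;1 0 0 0 0;1 0 0 0 0;1 0 0 0 0;1 0 0 0 0;1 0 0 0 0"}}

```text
clock: 14.35
position: [0.5869, 0.0435, 0.1498]
ee_rot: [0.132, 0.991, 0.0, 0.001]
ft_force: [3.3, -2.9, 8.2]
grip_width: 0.337
grasp_force: 32.9
```

```bash
sed -i 's/TIP=.*/TIP=np.arctan2(-.0247-C[1],.6581-C[0])/' t.py; python3 look.py scene,side,scene "[0]"
cat > plan.py <<'E'
from f2 import *
from scipy.optimize import brentq
import sys
# distance reached from rest with n rows of step d (with ramp), then stop
def reach(d,n): 
    T,TH,W=sim(R([d/2]+[d]*(n-2)+[d/2])+[(2.,0)],0,I,F);return TH[-1],W.max()
E
python3 -c "
from plan import *; from t import TIP
print('tip',TIP)
for n in (10,20,30):
  for d in (10,14,18,21): print(n,d,reach(d,n))
"
```

```text
t 14.35 tcp ang -0.756 r 0.0552 F [ 3.3 -2.9  8.2] 32.92195422342047
scene 14.35 jar -0.347 score 2.86
side 14.4 jar -0.379 score 2.53
scene 14.45 jar -0.349 score 2.86
1 -0 -0 0 0 | end [0.5868 0.0436] 30.661
tip -0.7610351687134513
10 10 (np.float64(0.4115483026003416), np.float64(0.4941925742529392))
10 14 (np.float64(0.8760060777271536), np.float64(0.9497194192699818))
10 18 (np.float64(1.382132341090918), np.float64(1.4079713618200853))
10 21 (np.float64(1.7751065359510265), np.float64(1.751660318732665))
20 10 (np.float64(1.1288512589427075), np.float64(0.5838009483050036))
20 14 (np.float64(2.260201126771497), np.float64(1.1150843346878923))
20 18 (np.float64(3.43742165882712), np.float64(1.646662985916065))
20 21 (np.float64(4.334823128955022), np.float64(2.045346974337192))
30 10 (np.float64(1.869483611974956), np.float64(0.593510032981654))
30 14 (np.float64(3.675571512673937), np.float64(1.1330016552879378))
30 18 (np.float64(5.52795850869358), np.float64(1.6725252695973694))
30 21 (np.float64(6.931846516277933), np.float64(2.077167980329443))
```

```bash
python3 -c "
from plan import *
for n,d in ((6,14),(6,15),(7,13),(8,12),(10,10)):
  print(n,d,reach(d,n)[0],end=' '); F0=F; F=F0+.001; print(reach(d,n)[0]);F=F0
from t import *
rows([-7.5]+[-15]*4+[-7.5]+[0]*4)"
```

```text
6 14 0.37103168762740624 0.37103168762740624
6 15 0.43036203089832936 0.43036203089832936
7 13 0.4172067536014909 0.4172067536014909
8 12 0.4386028907329407 0.4386028907329407
10 10 0.4115483026003416 0.4115483026003416
1 0.009 -0.015 0 0;1 0.025 -0.027 0 0;1 0.03 -0.019 0 0;1 0.035 -0.01 0 0;1 0.036 -0.001 0 0;1 0.018 0.003 0 0;1 -0 -0 0 0;1 -0 -0 0 0;1 -0 -0 0 0;1 -0 -0 0 0 | end [0.5205 0.033 ] 29.352
```

Emit:
{"method": "arm_command", "body": {"series": "1 0.009 -0.015 0 0;1 0.025 -0.027 0 0;1 0.03 -0.019 0 0;1 0.035 -0.01 0 0;1 0.036 -0.001 0 0;1 0.018 0.003 0 0;1 0 0 0 0;1 0 0 0 0;1 0 0 0 0;1 0 0 0 0"}}

```text
clock: 15.75
position: [0.5199, 0.0329, 0.1497]
ee_rot: [0.132, 0.991, 0.0, 0.0]
ft_force: [-1.8, -2.5, 10.7]
grip_width: 0.341
grasp_force: 33.3
```

```bash
cat >> look.py <<'E'
if len(sys.argv)>3:
    A=viewer.camera("scene")["pixels"][140:270,190:350,::-1];B=viewer.camera("side")["pixels"][140:270,175:335,::-1]
    cv2.imwrite(sys.argv[3],cv2.resize(np.hstack([A,B]),None,fx=2.5,fy=2.5,interpolation=cv2.INTER_CUBIC))
E
python3 look.py scene,side,scene "[0]" pics/d.png
```

```text
t 15.75 tcp ang -2.076 r 0.0554 F [-1.8 -2.5 10.7] 33.25483677559532
scene 15.75 jar -0.992 score 2.71
side 15.8 jar -1.033 score 2.36
scene 15.85 jar -0.959 score 2.68
1 -0 -0 0 0 | end [0.5205 0.033 ] 29.352
```

View pics/d.png

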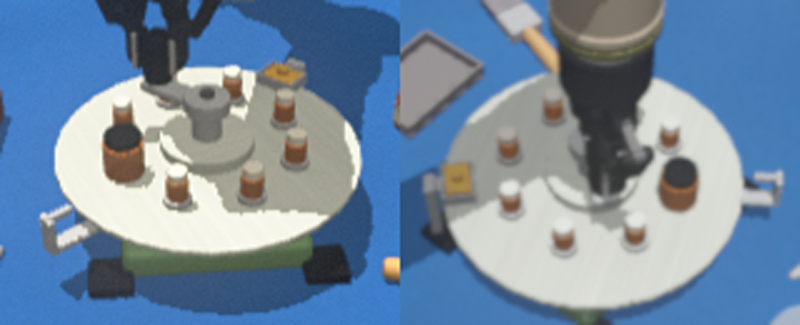

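The left part of the picture shows the jar (122,150) slightly short of the pointer finger (about (75,210)). The right part shows it at (679,185) against a tip at (750,190). The reversal overshot, so I need a small positive move.

```bash
python3 -c "
from fit import *
I=.0087
def rr(st,f,I=I,c=.015): return sim(R(st)+[(2.5,0)],0,I,f,c=c)[1][-1]
for f in (.004,.006,.008,.0115):
  for I in(.008,.0087,.010): print(f,I,rr([7.5]+[15]*4+[7.5],f,I), [round(rr([d/2,d,d,d/2],f,I),3) for d in (10,12,14,16)])
from t import *
rows([6]+[12]*2+[6]+[0]*6)"
```

```text
0.004 0.008 0.8552147689634018 [np.float64(0.241), np.float64(0.321), np.float64(0.404), np.float64(0.49)]
0.004 0.0087 0.8401861129455396 [np.float64(0.234), np.float64(0.312), np.float64(0.394), np.float64(0.478)]
0.004 0.01 0.8139507575632905 [np.float64(0.221), np.float64(0.297), np.float64(0.376), np.float64(0.458)]
0.006 0.008 0.7257976977038948 [np.float64(0.176), np.float64(0.247), np.float64(0.323), np.float64(0.401)]
0.006 0.0087 0.709202550952518 [np.float64(0.169), np.float64(0.239), np.float64(0.312), np.float64(0.389)]
0.006 0.01 0.680567562279194 [np.float64(0.158), np.float64(0.224), np.float64(0.295), np.float64(0.369)]
0.008 0.008 0.6161184423907559 [np.float64(0.126), np.float64(0.19), np.float64(0.258), np.float64(0.33)]
0.008 0.0087 0.5992339949399219 [np.float64(0.12), np.float64(0.182), np.float64(0.248), np.float64(0.318)]
0.008 0.01 0.5703929422374274 [np.float64(0.111), np.float64(0.169), np.float64(0.232), np.float64(0.299)]
0.0115 0.008 0.45591140709329164 [np.float64(0.065), np.float64(0.112), np.float64(0.17), np.float64(0.232)]
0.0115 0.0087 0.4403045481416942 [np.float64(0.062), np.float64(0.106), np.float64(0.162), np.float64(0.222)]
0.0115 0.01 0.41405657391698597 [np.float64(0.056), np.float64(0.097), np.float64(0.149), np.float64(0.206)]
1 -0.014 -0.003 0 0;1 -0.029 -0.001 0 0;1 -0.029 0.006 0 0;1 -0.013 0.005 0 0;1 -0 -0 0 0;1 -0 -0 0 0;1 -0 -0 0 0;1 -0 -0 0 0;1 -0 -0 0 0;1 -0 -0 0 0 | end [0.5541 0.0268] 29.981
```

Emit:
{"method": "arm_command", "body": {"series": "1 -0.014 -0.003 0 0;1 -0.029 -0.001 0 0;1 -0.029 0.006 0 0;1 -0.013 0.005 0 0;1 0 0 0 0;1 0 0 0 0;1 0 0 0 0;1 0 0 0 0;1 0 0 0 0;1 0 0 0 0"}}

```text
clock: 17.25
position: [0.5538, 0.0264, 0.1498]
ee_rot: [0.132, 0.991, -0.0, 0.0]
ft_force: [-0.3, -4.9, 8.4]
grip_width: 0.338
grasp_force: 33.1
```

```bash
python3 look.py scene,side,scene,side "[0]" pics/e.png
```

```text
t 17.25 tcp ang -1.443 r 0.0554 F [-0.3 -4.9  8.4] 33.13065156689845
scene 17.25 jar -0.758 score 2.71
side 17.3 jar -0.801 score 2.47
scene 17.35 jar -0.758 score 2.71
side 17.4 jar -0.8 score 2.47
1 -0 -0 0 0 | end [0.5541 0.0268] 29.981
```

View pics/e.png

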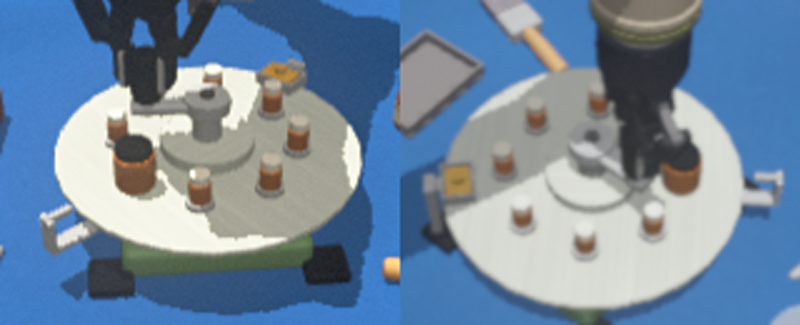

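The jar (134,165 on the left, 682,168 on the right) now lies in line with the pointer finger. I'll release and rise.

Emit:
{"method": "arm_command", "body": {"series": "0 0 0 0 0;0 0 0 0 0;0 0 0 0 0;0 0 0 0 0;0 0 0 -0.03 0;0 0 0 -0.08 0;0 0 0 -0.12 0;0 0 0 -0.12 0;0 0 0 0 0;0 0 0 0 0"}}

```text
clock: 18.8
position: [0.5533, 0.0273, 0.2891]
ee_rot: [0.132, 0.991, 0.0, -0.0]
ft_force: [-0.1, 0.0, -0.8]
grip_width: 1.001
grasp_force: 0.0
```

```bash
python3 look.py scene,side,scene,side "[0]" pics/f.png
python3 - <<'E'
from h import *
import pickle
d=pickle.load(open("a.pkl","rb"))
p,r=tri([(d["scene"],np.array([190+134/2.5,140+147/2.5])),(d["side"],np.array([175+282/2.5,140+157/2.5]))]);v=p[:2]-[.5467,.0814]
print(p,r,np.hypot(*v),np.arctan2(v[1],v[0]))
E
```

```text
t 18.8 tcp ang -1.45 r 0.0545 F [-0.1  0.  -0.8] 0.0
scene 18.8 jar -0.758 score 2.71
side 18.85 jar -0.789 score 2.58
scene 18.9 jar -0.758 score 2.71
side 18.95 jar -0.789 score 2.58
1 -0 -0 0 0 | end [0.5541 0.0268] 29.981
[0.60440203 0.02266839 0.09813286] 0.7035447779194044 0.08233423833420629 -0.7942406070437384
```

View pics/f.png

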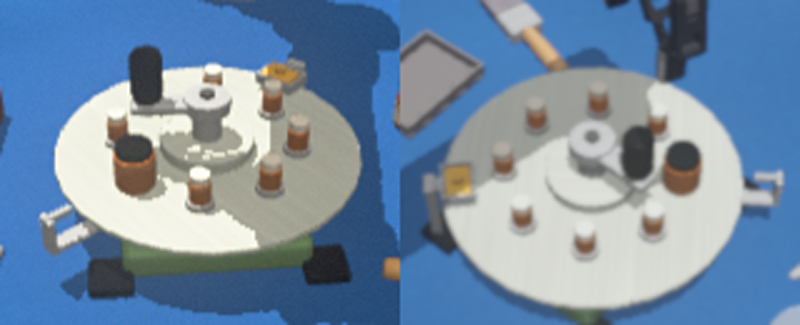

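The handle is free, the gripper is clear, and the jar stands at rest at the pointer, within about 0.03 rad.

```bash
python3 -c "
from workcell import manip
print(manip.hand_in())"
```

```text
the job is handed in; nothing more can be done
None
```

The job is handed in, with no verdict returned: by my camera measurements the carousel ran near 20 turns a minute for over 4 s, then came to rest released with the wide jar within about 0.03 rad of the pointer (tolerance 0.12), at about 19 s on the robot's clock.

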